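Load a hooked trolley onto a gravity rail past its spring catch

TASK

Put the coil trolley onto the sloped gravity rail: lower it gently over the narrow-headed loading end, push it gently downhill past the spring catch so that its hooks run under the wide rail head, then let go once the catch has snapped shut, well before the stop, and check that it rolls by itself all the way to the stop. The rail may be clamped up to 30 mm higher than measured, so feel for it; keep all contact with the rail well below 30 N, and leave the loose nuts and the spanner alone.

Things in the scene. Friction and masses are not known exactly. Their poses are not given: they have to be found in the camera images.
- trolley: Loose steel carrier like an upside-down channel, 96 long (x), 48 wide (y), 72 high, 0.3 to 0.4 kg, a coil fixed on top; the same either way round. Origin: centre of underside, z up. Side plates, inner faces 40 apart, z 0 to 35; at their feet 80 mm long hooks (z 0 to 5) point inward, 26 mm gap between them. Slow-running rollers at x = +-28, lowest line z = 16. Top plate 48 wide, its top z = 35.
- coil_grip (a point): Point in the trolley, 57 mm above its underside: middle of the black coil on top (33 mm wide across the trolley's y, z 41 to 72, 91 mm long along x, ends narrower). Grip the coil here across y; fingertips must stay above z = 37 because of the wider top plate.
- rail_stand: Fixed stand of the sloped aluminium rail. Origin: centre of the underside of its 380 x 50 mm foot; x points level along the rail, downhill; z up. The rail lies over y = 0 and falls to +x by 0.122 rad; head 8 mm thick on an 8 mm web. The rail is clamped anew each time: its running face lies 0 to 30 mm higher than the three rail points say; it does not give under normal load.
- load_place (a point): Where the trolley's centre goes, on the narrow loading end (head 20 mm wide, passes between the hooks with 3 mm to spare each side; spans stand x -176 to -65; this point is at -118). Height: running face with the rail at its lowest; really 0 to 30 mm higher. A trolley on the rail tilts with it.
- rail_mouth (a point): Running face (rail at its lowest) where the wide head begins, stand x = -65: 36 mm wide, corners chamfered. Trolley down on its rollers: hooks pass under it with 3 mm to spare in height, side plates 2 mm each side.
- rail_stop (a point): Running face (rail at its lowest) at the rubber face of the end stop, stand x = +173. A trolley against the stop has its centre at about stand x = +124.
- catch (a joint): Steel spring arm 32 mm long, pivot 54 mm to the stand's -y side, 20 mm downhill of the mouth, just above the head. 0 = shut, in the way of the trolley's side plate; about 0.5 rad as the trolley pushes it downhill. Takes 2 to 5 N along the rail, more than the trolley's weight gives, and rubs on it until its tail is past (trolley centre beyond about stand x = +18); then snaps shut behind it.
- ring_nut_00: Loose black ribbed ring nut, 41 mm across, 20 high, a bystander; origin at its underside.
- ring_nut_05: Another loose black ring nut of the same size, a bystander; origin at its underside.
- pin_wrench: Loose flat spanner, 174 x 27 x 12 mm, a bystander; origin at its underside.

How it is judged (in metres and radians):
On the way, in this order (a step that is already met when the one before it is completed fails the run):
1. the trolley sits over the loading end, in line with the rail and bearing on it, catch still shut (x of trolley in the frame of rail_stand between -0.16 and -0.08 m and y of trolley in the frame of rail_stand between -0.007 and 0.007 m and angle between the x axis of trolley and the x axis of rail_stand, either way round below 0.2 rad and value of joint catch below 0.15 rad and contact force between trolley and rail_stand above 0.5 N), for 0.15 s.
2. the trolley holds the catch pushed open (value of joint catch above 0.35 rad and x of trolley in the frame of rail_stand between -0.09 and 0.03 m), for 0.05 s.
3. past the shut catch and still at least 20 mm short of the stop, the trolley runs free of the hand (value of joint catch below 0.15 rad and x of trolley in the frame of rail_stand between -0.01 and 0.107 m and contact force between trolley and the fingers below 0.05 N), for 0.02 s.
At the end, for the whole second after the job is handed in: The trolley rests on the rail against the end stop (within 8 mm along the rail, 6 mm sideways, in line with it), not moving, with the catch shut behind it (x of trolley in the frame of rail_stand between 0.116 and 0.132 m and y of trolley in the frame of rail_stand between -0.006 and 0.006 m and z of trolley in the frame of rail_stand between 0.06 and 0.125 m and angle between the x axis of trolley and the x axis of rail_stand, either way round below 0.2 rad and angle between trolley's own z axis and vertical below 0.25 rad and value of joint catch below 0.1 rad and linear speed of trolley below 0.01 m/s); the robot touches nothing.
It fails at once if the trolley is pressed, rammed or dropped on the rail, its catch or its stand with more than 30 N (contact force between trolley and rail_stand above 30 N).
It fails at once if a robot part presses on the rail or its stand with more than 30 N (contact force between the arm and rail_stand above 30 N).
It fails at once if a bystander is moved by more than 25 mm (distance of any of ring_nut_00, ring_nut_05, pin_wrench from where it was at the start of the episode above 0.025 m).
It also fails if it takes over 66 s, if anything falls off the work surface, if the arm or the gripper's body presses on something with over 40 N, if the wrist force passes 120 N, or if a joint passes its speed limit or range.

ROBOT

A 6-joint arm with a two-finger parallel gripper is mounted at the origin on the work surface; the furniture and walls round the work are solid. World frame = base frame: x ahead of the robot, y to its left, z up, the work surface at z = 0. Lengths are in mm, angles in degrees, forces in N, time in s.
With the tool pointing down it reaches from about 350 to 850 mm from the base axis. Payload 8.1 kg.
Tool frame: the origin (TCP) lies between the finger pads; the fingertips stand 22 mm ahead of it and the grasp point (between the pads) lies 3 mm ahead of it; z points along the fingers, y is the line along which they close (so a half turn about z gives the same grasp; the last joint's range is limited). The gripper opens to 85 mm and grips with 20 to 120 N. Pads are 22 mm wide; open, the fingers measure 114 mm over their backs; the gripper's body (76 mm by 85 mm) begins 54 mm behind the grasp point. The pads swing forward as they close: fully open they stand 13 mm farther back than shut.
Start: joints at [-70.21, 7.471, 85.268, -0, 87.261, -4.893], TCP at [250.579, -545.175, 253.292] pointing down, gripper open.
Joint ranges: [-169.43, 169.43], [-51.17, 129.36], [1.28, 143.12], [-76.62, 256.62], [0, 156.53], [-152.29, 152.29]. Speed limits (degrees/s): [136.94, 136.94, 159.86, 180, 180, 180].

INTERFACE

Orientations are given as [roll, pitch, yaw] about the fixed x, y, z axes, in that order (R = Rz(yaw) Ry(pitch) Rx(roll)).
In Python, from bench import r, vision gives the robot as it stands.
- The arm moves only by the tool step_arm, never from a script. Its argument "targets" is a list that holds one entry, the list of rows, each a list of 6 numbers: the shift along the world's x, y, z in mm, then the turn, a rotation vector about the world's x, y, z in rad. In form: [[[x, y, z, rx, ry, rz], ...]]. A call has 1 to 12 rows; each row is the pose to reach, as a shift and turn from the pose commanded when the call began; what a row does not reach only later rows make up. A row lasts 1/12 s, in which the tool goes at most 41.7 mm and 7.16 degrees, less where a joint would pass 70% of its speed; a pose out of reach is approached as far as the arm can. A call with a gripper value outside its range is refused whole. "fingers" is the gripper's target within -1 to 1 (shut at 1, half-way at 0, fully open at -1), set as the call begins (left out, the last holds). The fingers move at their own pace and stop on an object; "newtons" is the grip in N (left out, the last holds). Time passes only in rows, so rows that repeat a pose let the fingers close. It gives the time, the measured TCP pose, the force, the opening and the grip force at its end, in the units of the state.
- r.sense(): the state, without advancing time (a new reading comes with each control period).
- vision.snapshot(name): name is "scene" or "top" or "wrist"; returns a dict with "img" (400x640x3 uint8, blue, green, red), "mtx" (3x3 intrinsics, pixels), "eye" and "attitude" of the camera in the world. Camera axes: x right, y up, looking along -z (the intrinsics and any distortion apply to the point x, -y, -z); pixel columns grow to the right and rows downward; lengths in mm; the calibration is good to about 2 mm. A picture is of the moment at which its call begins. There is no depth.
- r.hand_in(): hands the job in; it is judged then, once.
The state is a dict: "time": time; "joint_pos": joint angles; "qd": joint speeds; "joint_efforts": joint torques, N m; "tool_pos": TCP position; "tcp_rot": TCP orientation; "ft_force": force on the tool from outside, world axes, zero at the start; "wrist_torque": the same for the moment, N m; "finger_gap": finger opening in mm; "grip_force": force on a finger pad.
Only numpy, scipy, OpenCV 4.12 (cv2) and the standard library are available. Lean on these libraries where they do the work, as an engineer would, in place of code of your own. Each camera call takes 0.05 s, during which the arm holds its last target. There are 200 camera calls.

## Working session

There is one attempt and no reset: what is moved stays moved. The work goes in short steps, Python scripts to look and compute and a tool call to move; the robot and the scene stay as the last step left them, time stands still between calls to the robot, and variables do not carry over. Pictures are saved under pics/ and viewed, at most 10 in all, crops included, and the job is handed in when it is done.

Besides the shell and the picture viewer there is one more tool, called after ">>>" as name(argument=value, ...), one argument or row to a line, values as JSON. step_arm: Moves the arm, as the interface text tells. Its arguments: {"type":"object","properties":{"targets":{"type":"array"},"fingers":{"type":"number"},"newtons":{"type":"number"}},"required":["targets"]}

```bash
mkdir -p pics; ls; cat > h.py <<'E'
import numpy as np, cv2
from bench import r, vision
def snap(n,f=None):
    s=vision.snapshot(n)
    if f: cv2.imwrite('pics/'+f,s['img'])
    return s
E
python3 - <<'E'
from h import *
a=snap('top','top1.png'); b=snap('scene','scene1.png')
for s in(a,b): print({k:(v if k!='img' else 0) for k,v in s.items()})
print(r.sense())
E
```

```text
pics
{'img': 0, 'mtx': array([[423.96925681,   0.        , 313.25520188],
       [  0.        , 423.96925681, 194.48772172],
       [  0.        ,   0.        ,   1.        ]]), 'eye': array([ 331.50346458,  -12.17021078, 1112.90388903]), 'attitude': array([  7.226277  ,   0.22181271, -89.57445832])}
{'img': 0, 'mtx': array([[376.65779913,   0.        , 324.84179495],
       [  0.        , 376.65779913, 194.12476206],
       [  0.        ,   0.        ,   1.        ]]), 'eye': array([108.66792262, 690.47080358, 503.27013221]), 'attitude': array([  63.14928707,   -1.27228156, -152.06713846])}
{'time': 0.1, 'joint_pos': array([-7.02107796e+01,  7.51283044e+00,  8.53229225e+01, -1.98890278e-04,
        8.72614189e+01, -4.89362731e+00]), 'qd': array([ 0.02151731, -0.02680713, -0.20819152,  0.04403101, -0.03678824,
       -0.03992111]), 'joint_efforts': array([ 1.37640782e-03, -5.70951927e+01, -5.01941371e+01, -1.77168522e-04,
        8.14499304e-03, -1.15746620e-04]), 'tool_pos': array([ 250.41546659, -544.7417052 ,  252.32905496]), 'tcp_rot': array([-1.79903165e+02, -8.09142551e-03,  2.46828505e+01]), 'ft_force': array([ 0.37409238,  0.06935742, -0.19627254]), 'wrist_torque': array([0.03218389, 0.00092862, 0.01786281]), 'grip_force': 0.0, 'finger_gap': 85.59349712119865}
```

View pics/top1.png

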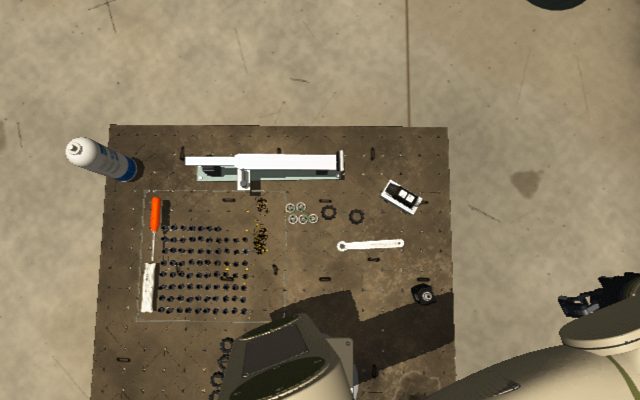

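View pics/scene1.png

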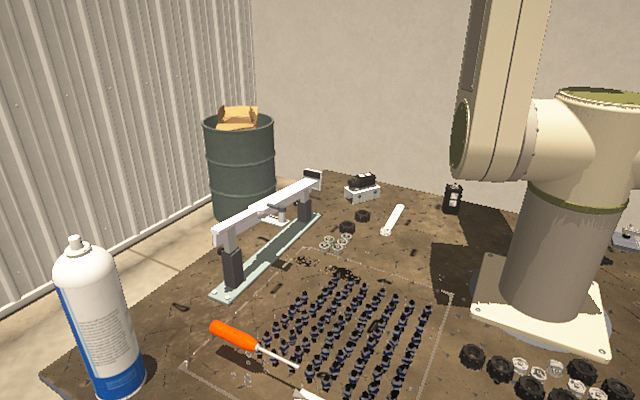

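The top view shows the rail from (185,160), its narrow end, to (342,162). The catch is at (245,180), the trolley at (402,197), the nuts at (329,212) and (357,216), and the spanner at (370,244). The scene view shows the trolley at (362,187) and the rail from (215,232) to (320,175). Next I'll enlarge crops of both.

```bash
python3 - <<'E'
import cv2,numpy as np
a=cv2.imread('pics/top1.png');b=cv2.imread('pics/scene1.png')
A=cv2.resize(a[140:230,175:435],None,fx=3,fy=3,interpolation=cv2.INTER_CUBIC)
B=cv2.resize(b[160:310,200:400],None,fx=4,fy=4,interpolation=cv2.INTER_CUBIC)
T=cv2.resize(a[170:225,370:435],None,fx=6,fy=6,interpolation=cv2.INTER_CUBIC)
T2=cv2.resize(b[165:210,335:390],None,fx=6,fy=6,interpolation=cv2.INTER_CUBIC)
C=np.zeros((600,780,3),np.uint8);C[:270,:780]=A;C[270:600,:390]=T;C[270:540,400:730]=T2
cv2.imwrite('pics/c1.png',C);cv2.imwrite('pics/c2.png',B)
E
```

```text
(no output)
```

View pics/c1.png

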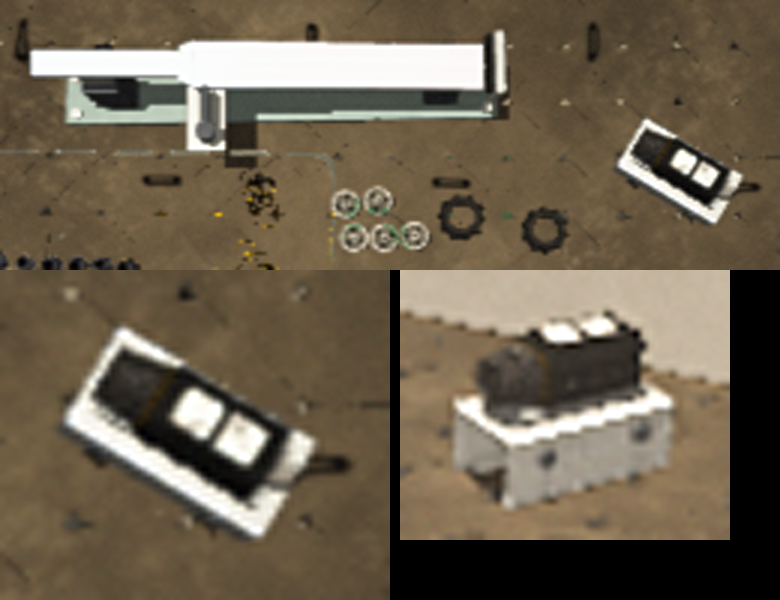

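View pics/c2.png

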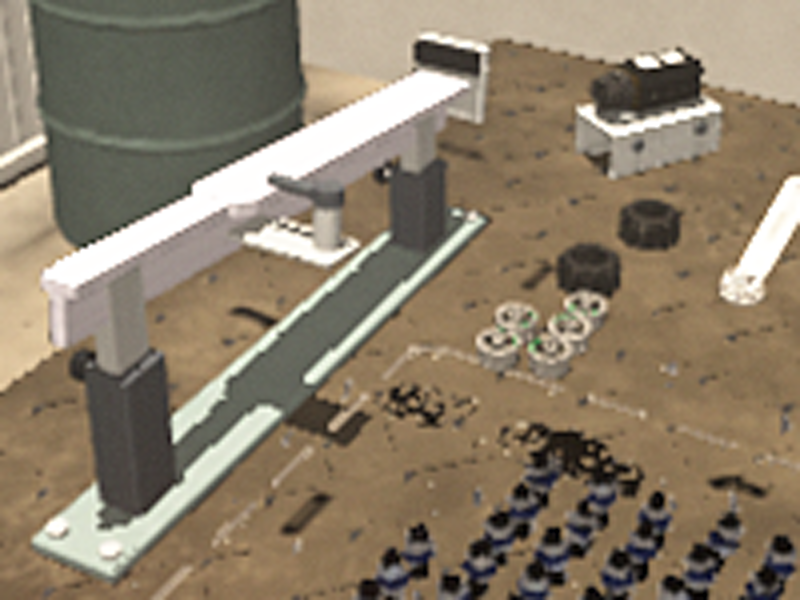

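The crops show the trolley's top plate and coil clearly. In the first crop the rail's narrow end is at (30,50)-(30,76), the mouth at about x=183 and the stop face at x=487. I'll fit poses from these points.

```bash
cat >> h.py <<'E'
from scipy.spatial.transform import Rotation as Ro
from scipy.optimize import least_squares
def proj(s,P):
    c=Ro.from_euler('xyz',s['attitude'],degrees=True).inv().apply(np.atleast_2d(P)-s['eye'])
    u=np.c_[c[:,0],-c[:,1],-c[:,2]]@s['mtx'].T
    return u[:,:2]/u[:,2:]
def wpts(p,L): # p=x,y,z,yaw(deg)
    return Ro.from_euler('z',p[3],degrees=True).apply(L)+p[:3]
E
python3 - <<'E'
from h import *
import json
a=snap('top'); b=snap('scene')
def A(u,v): return [175+(u+.5)/3-.5,140+(v+.5)/3-.5]
def B(u,v): return [200+(u+.5)/4-.5,160+(v+.5)/4-.5]
def T(u,v): return [370+(u+.5)/6-.5,170+(v-269.5)/6-.5]
def S(u,v): return [335+(u-399.5)/6-.5,165+(v-269.5)/6-.5]
def fit(obs,L,p0):
    f=lambda p:np.concatenate([(proj(s,wpts(p,np.array(l,float)[None]))[0]-q) for s,l,q in obs])
    o=least_squares(f,p0,loss='soft_l1'); print(o.x.round(1)); print(f(o.x).reshape(-1,2).round(1).tolist()); return o.x
t=np.tan(.122)
R=lambda x,y:[x,y,-t*x]
rail=fit([(a,R(-176,10),A(30,50)),(a,R(-176,-10),A(30,76)),(a,R(-63,18),A(188,42)),(a,R(-63,-18),A(188,88)),(a,R(173,18),A(487,45)),(a,R(173,-18),A(487,90)),
 (b,R(-176,10),B(45,272)),(b,R(-63,18),B(195,188)),(b,R(173,-18),B(468,90))],0,[650,100,100,-90])
tr=fit([(a,[-48,24,0],T(120,327)),(a,[48,24,0],T(315,437)),(a,[48,-24,0],T(262,535)),(a,[-48,-24,0],T(66,413)),
 (b,[-48,24,0],S(455,405)) if 0 else (b,[-48,-24,0],S(505,443)),(b,[-48,24,0],S(455,405)),(b,[48,-24,0],S(672,400))],0,[550,-240,35,-120])
E
```

```text
[534.  109.6 128.  -88.6]
[[2.4, 0.4], [2.2, 0.2], [-0.5, 0.2], [-0.6, -0.1], [-0.5, 0.2], [-0.1, -0.2], [-0.2, 0.3], [-1.2, -0.1], [0.6, -1.8]]
[ 466.3 -233.1   32.2 -121. ]
[[0.3, -0.6], [0.2, 0.3], [-0.3, -0.1], [-0.1, 0.8], [0.5, 0.1], [-0.7, -0.2], [-0.2, 0.1]]
```

>>> step_arm(
  targets=[
    [[20,28,-5,0,0,0.05],[40,57,-10,0,0,0.11],[60,86,-14,0,0,0.17],[80,115,-19,0,0,0.23],[100,144,-24,0,0,0.28],[120,173,-29,0,0,0.34],[140,202,-33,0,0,0.4],[160,231,-38,0,0,0.45],[180,260,-43,0,0,0.51],[200,288,-48,0,0,0.56],[216,312,-52,0,0,0.599],[216,312,-52,0,0,0.599]],
  ],
  fingers=-1,
  newtons=60,
)

```text
time: 1.2
tool_pos: [468.3, -228.7, 200.1]
tcp_rot: [-179.9, -0.1, 59.4]
ft_force: [0.0, 0.6, -0.2]
finger_gap: 85.7
grip_force: 0.0
```

```bash
python3 - <<'E'
from h import *
w=snap('wrist','w1.png'); print(w['mtx'],w['eye'],w['attitude'])
s=r.sense(); print(s['time'],s['tool_pos'],s['tcp_rot'],s['ft_force'],s['finger_gap'])
for z in (32,35): print(proj(w,wpts([466.3,-233.1,z,-121],[[-48,24,0],[48,24,0],[48,-24,0],[-48,-24,0]])).round())
E
```

```text
[[290.06907038   0.         316.14380025]
 [  0.         290.06907038 198.99420073]
 [  0.           0.           1.        ]] [ 502.54512208 -171.83431599  320.19377229] [-15.39256657   0.14564373 -30.65598823]
1.25 [ 467.31687117 -230.74491603  200.52767124] [-1.79919497e+02 -2.62986073e-02  5.92475282e+01] [-0.45781556 -0.41038884 -0.63018187] 85.39636603580362
[[342. 144.]
 [339. 235.]
 [294. 235.]
 [293. 144.]]
[[342. 144.]
 [339. 236.]
 [294. 236.]
 [292. 144.]]
```

View pics/w1.png

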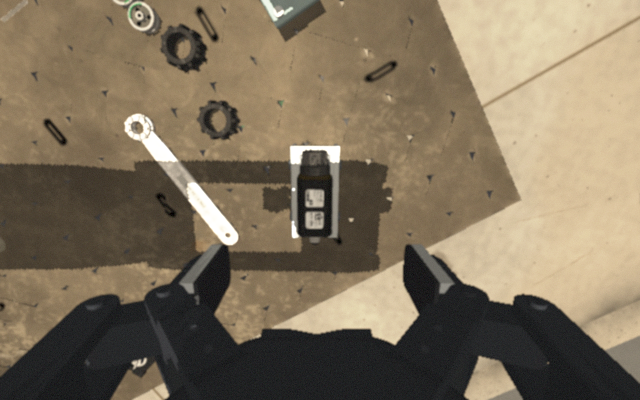

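The wrist view shows the top plate corners at (290,146), (340,146), (338,237) and (292,238). That agrees with the prediction to within 2 px, so the trolley is at about (465,-233.5). Now I'll descend and grip.

>>> step_arm(
  targets=[
    [[-1.6,0,-20,0,0,0],[-1.6,0,-50,0,0,0],[-1.6,0,-80,0,0,0],[-1.6,0,-105,0,0,0],[-1.6,0,-122,0,0,0],[-1.6,0,-132,0,0,0],[-1.6,0,-137,0,0,0],[-1.6,0,-137,0,0,0],[-1.6,0,-137,0,0,0]],
  ],
)

```text
time: 2.0
tool_pos: [465.4, -233.9, 65.3]
tcp_rot: [179.9, 0.0, 59.0]
ft_force: [-0.3, 1.3, 0.8]
finger_gap: 85.5
grip_force: 0.0
```

>>> step_arm(
  targets=[
    [[0,0,0,0,0,0],[0,0,0,0,0,0],[0,0,0,0,0,0],[0,0,0,0,0,0],[0,0,0,0,0,0],[0,0,0,0,0,0],[0,0,0,0,0,0],[0,0,0,0,0,0]],
  ],
  fingers=1,
  newtons=50,
)

```text
time: 2.67
tool_pos: [465.5, -233.4, 65.1]
tcp_rot: [179.9, 0.0, 59.0]
ft_force: [-0.8, 1.1, 5.7]
finger_gap: 31.9
grip_force: 51.9
```

>>> step_arm(
  targets=[
    [[0,0,4,0,0,0],[0,0,14,0,0,0],[0,0,34,0,0,0],[0,0,60,0,0,0],[0,0,88,0,0,0],[0,0,116,0,0,0],[0,0,144,0,0,0],[0,0,170,0,0,0],[0,0,190,0,0,0],[0,0,202,0,0,0],[0,0,206,0,0,0],[0,0,206,0,0,0]],
  ],
)

```text
time: 3.67
tool_pos: [465.2, -233.3, 271.0]
tcp_rot: [179.9, 0.0, 59.0]
ft_force: [0.8, 0.3, -4.4]
finger_gap: 32.5
grip_force: 50.8
```

```bash
python3 - <<'E'
from h import *
s=r.sense(); print(s['time'],s['tool_pos'],s['tcp_rot'],s['ft_force'],s['wrist_torque'],s['finger_gap'])
E
```

```text
3.6667 [ 465.18574443 -233.29317424  270.95899434] [1.79933904e+02 7.00933470e-05 5.90032401e+01] [ 0.81902731  0.26832287 -4.43755701] [-0.01252914 -0.00585395  0.00911339] 32.47636431203071
```

>>> step_arm(
  targets=[
    [[0.4,3,0,0,0,0.004],[1.7,12,0,0,0,0.015],[3.9,27,0,0,0,0.033],[6.9,48,0,0,0,0.059],[10.4,73,0,0,0,0.09],[14.2,99,0,0,0,0.121],[17.9,125,0,0,0,0.153],[21.6,151,0,0,0,0.185],[25.3,177,0,0,0,0.217],[29,203,0,0,0,0.249],[32.7,229,0,0,0,0.281],[36.4,255,0,0,0,0.313]],
  ],
)

```text
time: 4.67
tool_pos: [500.4, 23.9, 268.5]
tcp_rot: [-179.8, 0.0, 77.1]
ft_force: [-0.2, 0.7, -3.8]
finger_gap: 32.0
grip_force: 50.7
```

>>> step_arm(
  targets=[
    [[3.7,26,0,0,0,0.032],[7.4,52,0,0,0,0.064],[11.1,78,0,0,0,0.096],[14.8,104,0,0,0,0.128],[18.6,130,0,0,0,0.16],[22,154,0,0,0,0.189],[24.8,174,0,0,0,0.214],[27,189,0,0,0,0.232],[28.4,199,0,0,0,0.244],[29.1,204,0,0,0,0.25],[29.4,206,0,0,0,0.2525],[29.4,206,0,0,0,0.2525]],
  ],
)

```text
time: 5.67
tool_pos: [530.7, 227.6, 270.0]
tcp_rot: [-180.0, 0.0, 91.4]
ft_force: [-0.0, -0.8, -2.6]
finger_gap: 31.9
grip_force: 50.7
```

```bash
python3 - <<'E'
from h import *
s=r.sense(); print(s['time'],s['tool_pos'],s['tcp_rot'],s['ft_force'],s['wrist_torque'],s['finger_gap'])
a=snap('top','t2.png');w=snap('wrist','w2.png'); b=snap('scene','s2.png')
A=cv2.resize(a['img'][130:210,160:360],None,fx=4,fy=4,interpolation=cv2.INTER_CUBIC)
B=cv2.resize(b['img'][150:290,190:340],None,fx=2,fy=2,interpolation=cv2.INTER_CUBIC)
C=np.zeros((600,800,3),np.uint8);C[:320]=A;C[320:600,:300]=B
C[320:600,310:758]=cv2.resize(w['img'],(448,280),interpolation=cv2.INTER_AREA)
cv2.imwrite('pics/c3.png',C)
E
```

```text
5.6667 [530.67626747 227.55463374 269.96107442] [-1.79964447e+02  2.36849502e-02  9.13914450e+01] [-0.01141734 -0.76162497 -2.59454186] [-0.03725806 -0.02864495 -0.03273351] 31.937864437263556
```

View pics/c3.png

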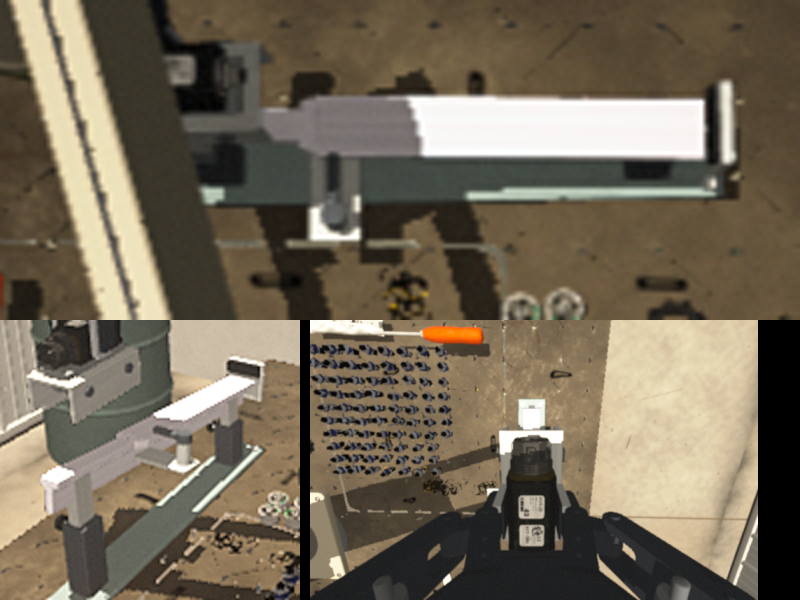

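The picture shows the trolley held above the narrow end. In the wrist view the rail end shows at crop (531,400-430), in line with the trolley plate. I'll measure the lateral offset by pixel profile.

```bash
python3 - <<'E'
from h import *
im=cv2.cvtColor(cv2.imread('pics/w2.png'),cv2.COLOR_BGR2GRAY).astype(int)
for v in range(108,172,6): print(v,im[v,265:368:2].tolist())
print(im[100:175:1,310].tolist())
E
```

```text
108 [132, 139, 151, 158, 138, 136, 162, 150, 129, 132, 133, 136, 140, 139, 131, 133, 131, 127, 130, 128, 129, 127, 128, 145, 155, 158, 152, 158, 162, 147, 146, 151, 158, 151, 131, 129, 139, 147, 134, 130, 131, 138, 133, 126, 132, 126, 127, 131, 129, 127, 132, 139]
114 [150, 157, 159, 148, 142, 149, 164, 142, 135, 133, 128, 131, 129, 143, 151, 145, 178, 240, 240, 240, 240, 242, 239, 239, 239, 240, 239, 238, 240, 240, 241, 242, 241, 239, 240, 212, 134, 142, 150, 136, 134, 136, 134, 131, 130, 129, 128, 128, 134, 141, 131, 127]
120 [136, 145, 153, 153, 140, 138, 163, 143, 132, 133, 134, 145, 148, 131, 132, 130, 155, 243, 255, 255, 255, 255, 245, 246, 244, 244, 244, 244, 245, 245, 251, 255, 255, 255, 246, 219, 140, 147, 151, 136, 133, 135, 140, 145, 139, 134, 127, 130, 133, 143, 138, 128]
126 [130, 123, 132, 137, 141, 143, 181, 150, 131, 129, 131, 130, 132, 132, 140, 136, 139, 241, 244, 238, 223, 223, 225, 219, 201, 202, 200, 197, 216, 225, 226, 223, 239, 244, 246, 202, 139, 141, 145, 152, 149, 144, 145, 143, 149, 153, 154, 152, 141, 144, 139, 132]
132 [135, 135, 135, 136, 145, 151, 182, 
[... 1463 characters left out ...]
4, 254, 255, 255, 254, 254, 254, 254, 254, 254, 255, 255, 255, 244, 132, 126, 128]
168 [115, 133, 150, 255, 254, 254, 255, 255, 254, 255, 254, 254, 255, 255, 211, 145, 103, 115, 88, 67, 65, 75, 87, 90, 87, 75, 75, 87, 92, 88, 70, 63, 69, 96, 107, 134, 158, 233, 255, 254, 254, 254, 254, 254, 254, 255, 255, 255, 232, 139, 134, 126]
[127, 125, 126, 124, 127, 128, 128, 132, 137, 139, 138, 134, 148, 207, 240, 247, 247, 247, 246, 245, 246, 246, 245, 246, 245, 231, 225, 251, 255, 255, 255, 255, 255, 255, 255, 255, 255, 255, 255, 255, 255, 255, 255, 255, 255, 255, 255, 255, 255, 255, 255, 255, 255, 255, 255, 253, 196, 172, 230, 254, 255, 255, 255, 255, 253, 240, 185, 110, 90, 93, 93, 91, 69, 55, 66]
```

Laterally, the rail head (304–328.5), the foot and the trolley plate (271–361.5) are all centred at 316.2, which is the tool plane, so alignment is good. Next I'll tilt by 0.122 rad and go down to just above the rail.

>>> step_arm(
  targets=[
    [[0,0,-4,0.012,0,0],[0,0,-10,0.036,0.001,0],[0,0,-18,0.06,0.001,0],[0,0,-26,0.085,0.002,0],[0,0,-34,0.105,0.002,0],[0,0,-40,0.117,0.003,0],[0,0,-44,0.122,0.003,0],[0,0,-45,0.122,0.003,0],[0,0,-45,0.122,0.003,0],[0,0,-45,0.122,0.003,0]],
  ],
)

```text
time: 6.65
tool_pos: [530.9, 228.0, 225.6]
tcp_rot: [180.0, -7.0, 91.4]
ft_force: [0.6, 0.4, -2.4]
finger_gap: 32.1
grip_force: 50.7
```

```bash
python3 - <<'E'
from h import *
s=r.sense(); print(s['time'],s['tool_pos'],s['tcp_rot'],s['ft_force'],s['wrist_torque'],s['finger_gap'])
b=snap('scene');w=snap('wrist')
B=cv2.resize(b['img'][160:260,200:330],None,fx=6,fy=6,interpolation=cv2.INTER_CUBIC)
cv2.imwrite('pics/c4.png',B)
im=cv2.cvtColor(w['img'],cv2.COLOR_BGR2GRAY).astype(int)
for v in range(126,172,5): print(v,im[v,265:368:2].tolist())
E
```

```text
6.65 [530.9450642  227.97834204 225.6183533 ] [179.97475162  -6.98887986  91.41813454] [ 0.63154307  0.41013312 -2.40366658] [-0.12412013  0.0118353   0.01562006] 32.094865336295975
126 [133, 135, 127, 113, 111, 127, 136, 132, 140, 136, 126, 130, 139, 144, 133, 123, 136, 154, 155, 134, 122, 120, 124, 127, 143, 146, 141, 131, 141, 140, 134, 129, 122, 132, 146, 145, 144, 130, 126, 128, 133, 142, 138, 132, 137, 143, 175, 170, 133, 138, 128, 123]
131 [146, 145, 134, 130, 149, 204, 144, 127, 128, 134, 139, 143, 140, 132, 132, 133, 131, 132, 130, 128, 125, 126, 135, 153, 156, 159, 151, 161, 153, 138, 136, 134, 148, 153, 135, 126, 132, 137, 139, 132, 127, 133, 141, 155, 139, 130, 128, 126, 128, 128, 126, 131]
136 [150, 156, 141, 132, 138, 144, 130, 125, 128, 130, 134, 139, 140, 136, 135, 132, 133, 138, 132, 130, 121, 131, 140, 148, 146, 155, 159, 152, 156, 164, 165, 149, 152, 154, 152, 153, 147, 143, 147, 135, 129, 134, 119, 130, 131, 128, 130, 128, 127, 125, 126, 126]
141 [147, 149, 141, 139, 141, 151, 136, 129, 126, 128, 132, 132, 133, 144, 140, 155, 243, 243, 252, 250, 245, 247, 245, 213
[... 1008 characters left out ...]
53, 252, 252, 250, 250, 252, 253, 252, 253, 253, 253, 253, 253, 253, 253, 253, 252, 252, 252, 253, 252, 252, 252, 252, 252, 253, 252, 252, 252, 252, 251, 252, 253, 255, 255, 234, 137, 139, 132]
166 [140, 135, 148, 252, 255, 255, 253, 253, 252, 252, 252, 251, 252, 253, 253, 253, 250, 249, 239, 235, 217, 194, 197, 196, 201, 202, 200, 201, 200, 197, 191, 211, 234, 243, 250, 253, 253, 253, 252, 251, 252, 252, 251, 251, 252, 253, 255, 255, 236, 141, 138, 133]
171 [140, 133, 137, 247, 255, 255, 253, 253, 252, 252, 252, 251, 252, 134, 39, 57, 63, 64, 60, 63, 65, 76, 89, 89, 93, 92, 92, 95, 100, 94, 71, 65, 62, 63, 62, 55, 48, 51, 182, 252, 252, 251, 251, 251, 252, 253, 255, 255, 223, 134, 134, 131]
```

View pics/c4.png

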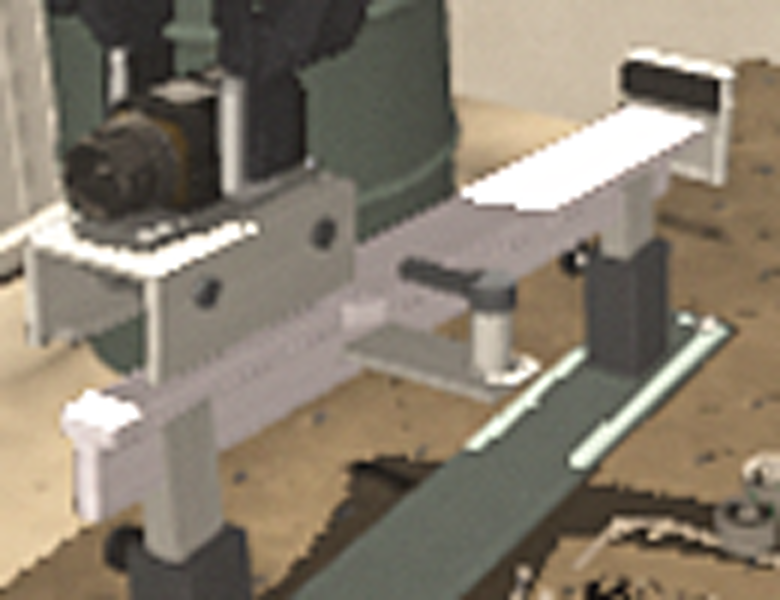

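The trolley is parallel to the rail and just above it, and still centred (head 302.5–330.5, plate 270.5–361.5). I'll descend slowly and feel for contact.

>>> step_arm(
  targets=[
    [[0,0,-2,0,0,0],[0,0,-4,0,0,0],[0,0,-6,0,0,0],[0,0,-8,0,0,0],[0,0,-10,0,0,0],[0,0,-12,0,0,0],[0,0,-14,0,0,0],[0,0,-15,0,0,0],[0,0,-15,0,0,0]],
  ],
)

```text
time: 7.5
tool_pos: [530.6, 227.7, 209.9]
tcp_rot: [-180.0, -7.0, 91.4]
ft_force: [-0.6, -0.5, -4.2]
finger_gap: 32.0
grip_force: 50.7
```

>>> step_arm(
  targets=[
    [[0,0,-1,0,0,0],[0,0,-2,0,0,0],[0,0,-3,0,0,0],[0,0,-4,0,0,0],[0,0,-5,0,0,0],[0,0,-5,0,0,0]],
  ],
)

```text
time: 8.0
tool_pos: [530.6, 227.8, 205.0]
tcp_rot: [-180.0, -7.0, 91.4]
ft_force: [0.2, -0.8, -3.9]
finger_gap: 31.9
grip_force: 50.7
```

>>> step_arm(
  targets=[
    [[0,0,-1,0,0,0],[0,0,-2,0,0,0],[0,0,-3,0,0,0],[0,0,-4,0,0,0],[0,0,-4,0,0,0]],
  ],
)

```text
time: 8.42
tool_pos: [530.6, 227.8, 201.0]
tcp_rot: [-180.0, -7.0, 91.4]
ft_force: [0.2, -0.6, -3.6]
finger_gap: 31.9
grip_force: 50.7
```

>>> step_arm(
  targets=[
    [[0,0,-1,0,0,0],[0,0,-2,0,0,0],[0,0,-3,0,0,0],[0,0,-3,0,0,0]],
  ],
)

```text
time: 8.75
tool_pos: [530.7, 227.8, 198.0]
tcp_rot: [-180.0, -7.0, 91.4]
ft_force: [-0.4, -0.2, -3.8]
finger_gap: 32.1
grip_force: 50.7
```

>>> step_arm(
  targets=[
    [[0,0,-0.7,0,0,0],[0,0,-1.4,0,0,0],[0,0,-2,0,0,0],[0,0,-2,0,0,0]],
  ],
)

```text
time: 9.08
tool_pos: [530.7, 227.8, 196.1]
tcp_rot: [-180.0, -7.0, 91.4]
ft_force: [-0.9, -0.0, -3.2]
finger_gap: 31.8
grip_force: 50.7
```

```bash
python3 - <<'E'
from h import *
s=r.sense(); print(s['tool_pos'],s['ft_force'],s['wrist_torque'])
E
```

```text
[530.72101495 227.77901102 196.10747377] [-0.89516906 -0.03714405 -3.1698068 ] [-0.13731234 -0.05963728 -0.01795318]
```

>>> step_arm(
  targets=[
    [[0,0,-0.7,0,0,0],[0,0,-1.4,0,0,0],[0,0,-2,0,0,0],[0,0,-2,0,0,0]],
  ],
)

```text
time: 9.42
tool_pos: [530.9, 227.8, 194.5]
tcp_rot: [180.0, -7.0, 91.4]
ft_force: [0.0, -0.6, -2.7]
finger_gap: 32.3
grip_force: 50.8
```

>>> step_arm(
  targets=[
    [[0,0,-0.7,0,0,0],[0,0,-1.3,0,0,0],[0,0,-1.3,0,0,0]],
  ],
)

```text
time: 9.67
tool_pos: [531.6, 228.0, 194.3]
tcp_rot: [179.9, -7.0, 91.4]
ft_force: [-0.0, -0.8, 4.6]
finger_gap: 31.7
grip_force: 51.7
```

Contact at TCP z≈194.4, and the rollers are on the rail at about 8 N. I'll ease off a little and then push downhill in small steps, watching the force.

>>> step_arm(
  targets=[
    [[0,0,0.4,0,0,0],[0,0,0.4,0,0,0],[0,0,0.4,0,0,0]],
  ],
)

```text
time: 9.92
tool_pos: [531.5, 227.9, 194.3]
tcp_rot: [179.9, -7.0, 91.4]
ft_force: [2.0, -1.2, 5.3]
finger_gap: 31.9
grip_force: 51.8
```

>>> step_arm(
  targets=[
    [[0.1,-2,-0.25,0,0,0],[0.1,-4,-0.5,0,0,0],[0.2,-6,-0.74,0,0,0],[0.2,-8,-0.98,0,0,0],[0.3,-10,-1.23,0,0,0],[0.3,-10,-1.23,0,0,0]],
  ],
)

```text
time: 10.42
tool_pos: [531.8, 217.6, 193.1]
tcp_rot: [179.9, -7.0, 91.4]
ft_force: [-0.2, -2.1, 6.0]
finger_gap: 32.0
grip_force: 51.9
```

```bash
python3 - <<'E'
from h import *
s=r.sense(); print(s['tool_pos'],s['ft_force'],s['wrist_torque'])
E
```

```text
[531.75323227 217.64625066 193.06109885] [-0.18100124 -2.07486135  6.03713998] [-0.26640452 -0.10988958  0.03122644]
```

>>> step_arm(
  targets=[
    [[0.1,-3,0.0,0,0,0],[0.1,-6,-0.4,0,0,0],[0.2,-9,-0.8,0,0,0],[0.3,-12,-1.17,0,0,0],[0.4,-15,-1.5,0,0,0],[0.4,-15,-1.5,0,0,0]],
  ],
)

```text
time: 10.92
tool_pos: [531.9, 202.4, 191.2]
tcp_rot: [179.9, -7.0, 91.4]
ft_force: [1.4, 0.2, 5.3]
finger_gap: 31.8
grip_force: 51.8
```

>>> step_arm(
  targets=[
    [[0.1,-2.5,-0.3,0,0,0],[0.1,-5,-0.6,0,0,0],[0.2,-7.5,-0.9,0,0,0],[0.2,-10,-1.2,0,0,0],[0.2,-10,-1.2,0,0,0]],
  ],
)

```text
time: 11.33
tool_pos: [532.1, 192.6, 190.0]
tcp_rot: [179.9, -7.0, 91.4]
ft_force: [0.0, 0.4, 5.5]
finger_gap: 32.1
grip_force: 51.8
```

>>> step_arm(
  targets=[
    [[0.1,-3,-0.35,0,0,0],[0.1,-6,-0.7,0,0,0],[0.2,-9,-1.1,0,0,0],[0.3,-12,-1.45,0,0,0],[0.4,-15,-1.8,0,0,0],[0.4,-15,-1.8,0,0,0]],
  ],
)

```text
time: 11.83
tool_pos: [532.9, 177.0, 188.1]
tcp_rot: [179.9, -7.0, 91.4]
ft_force: [3.7, -1.0, 4.7]
finger_gap: 32.2
grip_force: 51.8
```

>>> step_arm(
  targets=[
    [[0.1,-3,-0.35,0,0,0],[0.1,-6,-0.7,0,0,0],[0.2,-9,-1.1,0,0,0],[0.3,-12,-1.45,0,0,0],[0.4,-15,-1.8,0,0,0],[0.4,-15,-1.8,0,0,0]],
  ],
)

```text
time: 12.33
tool_pos: [533.3, 162.0, 186.2]
tcp_rot: [179.9, -7.0, 91.4]
ft_force: [4.6, -1.5, 3.8]
finger_gap: 32.2
grip_force: 51.8
```

```bash
python3 - <<'E'
from h import *
s=r.sense(); print(s['time'],s['tool_pos'],s['ft_force'],s['wrist_torque'])
a=snap('top');b=snap('scene')
A=cv2.resize(a['img'][130:210,160:360],None,fx=4,fy=4,interpolation=cv2.INTER_CUBIC)
B=cv2.resize(b['img'][165:235,205:325],None,fx=4,fy=4,interpolation=cv2.INTER_CUBIC)
C=np.zeros((600,800,3),np.uint8);C[:320]=A;C[320:600,:480]=B
cv2.imwrite('pics/c5.png',C)
E
```

```text
12.3333 [533.25471778 162.00940649 186.23351981] [ 4.6395057  -1.484524    3.82760336] [-0.25269557 -0.98111704 -0.0096135 ]
```

View pics/c5.png

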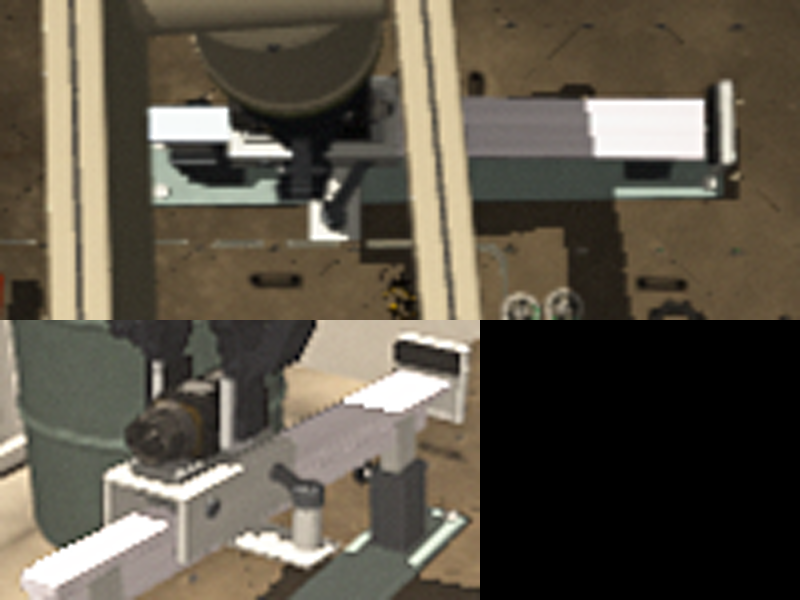

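The catch is pushed open at about 0.5 rad (top crop around (345,185)) and the hooks are under the wide head. I'll keep going.

>>> step_arm(
  targets=[
    [[0.1,-4,-0.5,0,0,0],[0.2,-8,-1.0,0,0,0],[0.3,-12,-1.5,0,0,0],[0.4,-16,-2.0,0,0,0],[0.5,-20,-2.45,0,0,0],[0.6,-24,-2.95,0,0,0],[0.7,-28,-3.45,0,0,0],[0.8,-32,-3.95,0,0,0],[0.9,-35,-4.3,0,0,0],[0.9,-35,-4.3,0,0,0]],
  ],
)

```text
time: 13.27
tool_pos: [534.0, 126.8, 181.9]
tcp_rot: [179.9, -7.0, 91.4]
ft_force: [5.7, -2.9, 5.4]
finger_gap: 32.4
grip_force: 51.8
```

>>> step_arm(
  targets=[
    [[0.1,-4,-0.5,0,0,0],[0.2,-8,-1.0,0,0,0],[0.3,-12,-1.5,0,0,0],[0.4,-16,-2.0,0,0,0],[0.5,-20,-2.45,0,0,0],[0.6,-24,-2.95,0,0,0],[0.7,-28,-3.45,0,0,0],[0.8,-32,-3.95,0,0,0],[0.9,-35,-4.3,0,0,0],[0.9,-35,-4.3,0,0,0]],
  ],
)

```text
time: 14.1
tool_pos: [535.0, 91.8, 177.6]
tcp_rot: [179.9, -7.0, 91.4]
ft_force: [6.5, -2.8, 3.8]
finger_gap: 31.7
grip_force: 51.7
```

>>> step_arm(
  targets=[
    [[0.1,-4,-0.5,0,0,0],[0.2,-8,-1.0,0,0,0],[0.3,-12,-1.5,0,0,0],[0.4,-16,-2.0,0,0,0],[0.5,-20,-2.45,0,0,0],[0.6,-24,-2.95,0,0,0],[0.7,-28,-3.45,0,0,0],[0.7,-30,-3.7,0,0,0],[0.7,-30,-3.7,0,0,0]],
  ],
)

```text
time: 14.85
tool_pos: [534.9, 62.0, 173.9]
tcp_rot: [-180.0, -7.0, 91.4]
ft_force: [1.0, -2.3, 8.2]
finger_gap: 31.8
grip_force: 52.2
```

```bash
python3 - <<'E'
from h import *
s=r.sense(); print(s['time'],s['tool_pos'],s['ft_force'],s['wrist_torque'])
a=snap('top');b=snap('scene')
A=cv2.resize(a['img'][130:210,160:360],None,fx=4,fy=4,interpolation=cv2.INTER_CUBIC)
B=cv2.resize(b['img'][165:235,205:325],None,fx=4,fy=4,interpolation=cv2.INTER_CUBIC)
C=np.zeros((600,800,3),np.uint8);C[:320]=A;C[320:600,:480]=B
cv2.imwrite('pics/c6.png',C)
E
```

```text
14.85 [534.91564776  62.03084985 173.91722281] [ 1.00178368 -2.28245822  8.21913906] [-0.27334518 -0.21285174 -0.01206955]
```

View pics/c6.png

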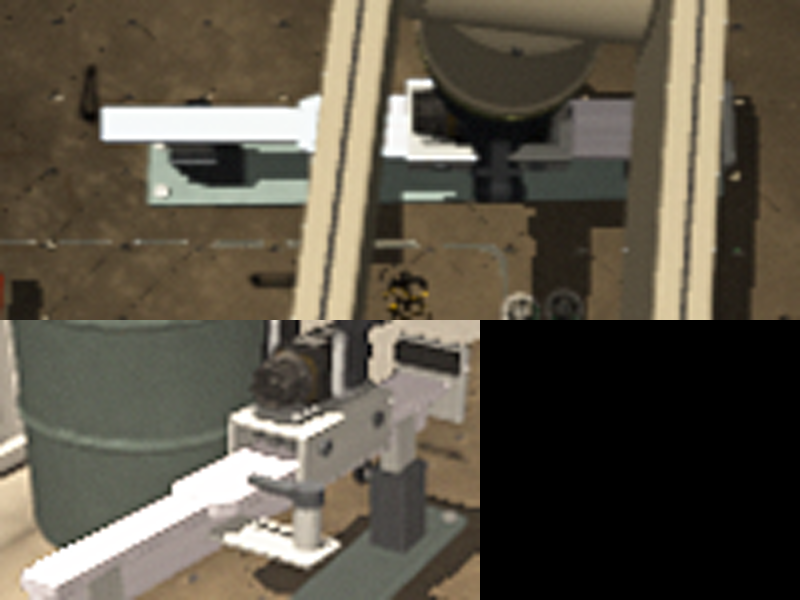

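The catch is shut behind the trolley (scene crop around (285,488)), and the trolley is at about +40, well short of the stop. I'll ease off and release.

>>> step_arm(
  targets=[
    [[0,0,0.5,0,0,0],[0,0,0.8,0,0,0],[0,0,0.8,0,0,0]],
  ],
)

```text
time: 15.2
tool_pos: [534.4, 62.5, 174.0]
tcp_rot: [-179.9, -7.0, 91.4]
ft_force: [0.1, -2.5, 5.7]
finger_gap: 32.1
grip_force: 51.8
```

>>> step_arm(
  targets=[
    [[0,0,0,0,0,0],[0,0,0,0,0,0],[0,0,0,0,0,0],[0,0,0,0,0,0],[0,0,0,0,0,0],[0,0,1,0,0,0],[0,0,5,0,0,0],[0,0,15,0,0,0],[0,0,30,0,0,0],[0,0,50,0,0,0],[0,0,75,0,0,0],[0,0,100,0,0,0]],
  ],
  fingers=-1,
)

```text
time: 16.2
tool_pos: [534.7, 62.9, 276.1]
tcp_rot: [-180.0, -7.0, 91.4]
ft_force: [1.2, -1.3, 0.9]
finger_gap: 85.7
grip_force: 0.0
```

>>> step_arm(
  targets=[
    [[-20,20,15,0,0,0],[-50,50,25,0,0,0],[-75,75,30,0,0,0],[-100,100,30,0,0,0],[-120,130,30,0,0,0],[-140,160,30,0,0,0],[-150,180,30,0,0,0],[-150,180,30,0,0,0],[-150,180,30,0,0,0],[-150,180,30,0,0,0],[-150,180,30,0,0,0],[-150,180,30,0,0,0]],
  ],
)

```text
time: 17.2
tool_pos: [385.6, 242.0, 304.5]
tcp_rot: [-180.0, -7.0, 91.3]
ft_force: [-0.5, 0.3, -0.3]
finger_gap: 85.4
grip_force: 0.0
```

```bash
python3 - <<'E'
from h import *
s=r.sense(); print(s['time'],s['tool_pos'],s['ft_force'],s['finger_gap'])
a=snap('top');b=snap('scene')
A=cv2.resize(a['img'][130:210,160:360],None,fx=4,fy=4,interpolation=cv2.INTER_CUBIC)
B=cv2.resize(b['img'][165:235,205:325],None,fx=4,fy=4,interpolation=cv2.INTER_CUBIC)
C=np.zeros((600,800,3),np.uint8);C[:320]=A;C[320:600,:480]=B
cv2.imwrite('pics/c7.png',C)
E
```

```text
17.2 [385.55220311 241.9979475  304.45983151] [-0.48828097  0.32420933 -0.33153561] 85.36498165558935
```

View pics/c7.png

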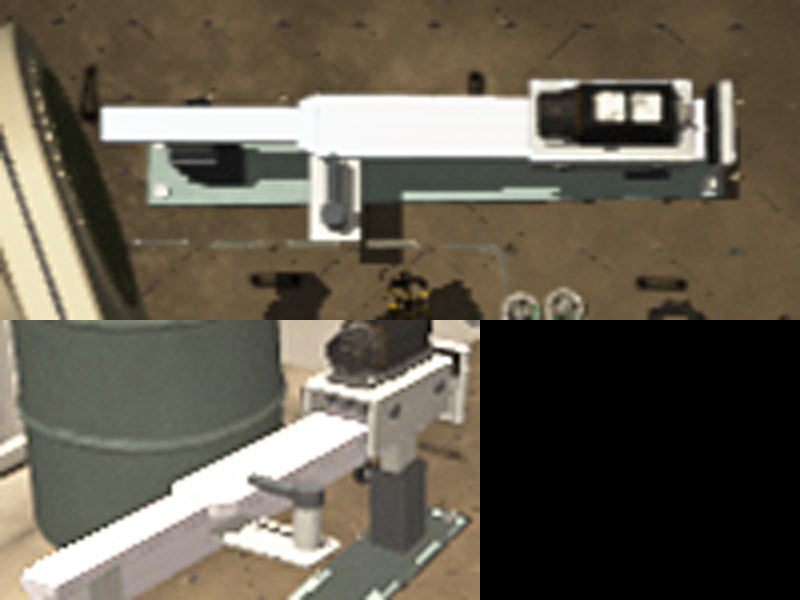

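The trolley has rolled close to the stop: its right edge is at crop 690 and the stop face at about 706. It may still be moving, so I'll wait and compare numerically.

>>> step_arm(
  targets=[
    [[0,0,0,0,0,0],[0,0,0,0,0,0],[0,0,0,0,0,0],[0,0,0,0,0,0],[0,0,0,0,0,0],[0,0,0,0,0,0],[0,0,0,0,0,0],[0,0,0,0,0,0],[0,0,0,0,0,0],[0,0,0,0,0,0],[0,0,0,0,0,0],[0,0,0,0,0,0]],
  ],
)

```text
time: 18.3
tool_pos: [385.0, 242.8, 304.4]
tcp_rot: [-180.0, -7.0, 91.4]
ft_force: [0.2, -0.2, 0.3]
finger_gap: 85.5
grip_force: 0.0
```

```bash
python3 - <<'E'
from h import *
a=snap('top')
g=cv2.cvtColor(a['img'],cv2.COLOR_BGR2GRAY).astype(int)
for v in (151,152,153,158,160,168): print(v,g[v,285:345].tolist())
np.save('g1.npy',g)
E
```

```text
151 [92, 92, 93, 92, 92, 87, 90, 88, 90, 89, 95, 171, 247, 241, 232, 234, 232, 232, 230, 233, 241, 243, 226, 142, 44, 21, 23, 24, 25, 21, 18, 22, 34, 37, 36, 37, 36, 34, 30, 34, 34, 34, 34, 37, 44, 30, 22, 69, 161, 221, 222, 195, 69, 44, 100, 194, 234, 200, 89, 69]
152 [93, 89, 89, 91, 86, 86, 84, 87, 89, 87, 93, 158, 236, 216, 183, 181, 171, 144, 139, 127, 101, 81, 72, 44, 28, 20, 23, 23, 31, 54, 68, 67, 64, 65, 61, 32, 21, 30, 49, 57, 47, 32, 31, 29, 21, 16, 18, 45, 129, 213, 215, 191, 68, 34, 93, 194, 239, 209, 95, 71]
153 [101, 98, 95, 99, 99, 96, 94, 97, 97, 95, 96, 153, 227, 166, 69, 60, 58, 47, 46, 43, 40, 33, 34, 36, 37, 27, 26, 30, 95, 188, 223, 219, 218, 223, 210, 108, 36, 84, 167, 191, 171, 139, 137, 129, 67, 24, 17, 33, 98, 189, 219, 196, 73, 31, 88, 188, 235, 212, 108, 71]
158 [248, 249, 248, 248, 248, 248, 248, 248, 248, 248, 249, 248, 229, 129, 52, 48, 52, 54, 59, 57, 51, 46, 39, 29, 36, 32, 29, 55, 166, 251, 243, 235, 206, 194, 221, 196, 69, 159, 252, 251, 249, 242, 240, 239, 198, 55, 18, 30, 70, 126, 142, 143, 59, 25, 66, 166, 236, 208, 124, 76]
160 [250, 250, 250, 250, 250, 250, 250, 250, 250, 250, 251, 249, 224, 132, 41, 30, 37, 34, 31, 31, 35, 30, 32, 34, 42, 30, 31, 33, 46, 80, 79, 73, 70, 88, 99, 67, 32, 65, 125, 127, 126, 120, 121, 112, 61, 24, 17, 22, 67, 120, 95, 80, 56, 20, 63, 163, 237, 211, 133, 78]
168 [255, 255, 255, 255, 255, 255, 255, 255, 255, 255, 255, 251, 239, 236, 236, 235, 236, 235, 234, 237, 235, 235, 235, 235, 235, 233, 235, 235, 234, 234, 234, 233, 233, 234, 233, 233, 232, 231, 232, 232, 232, 230, 228, 230, 229, 229, 227, 227, 227, 226, 226, 216, 161, 47, 42, 150, 241, 230, 187, 69]
```

>>> step_arm(
  targets=[
    [[0,0,0,0,0,0],[0,0,0,0,0,0],[0,0,0,0,0,0],[0,0,0,0,0,0],[0,0,0,0,0,0],[0,0,0,0,0,0],[0,0,0,0,0,0],[0,0,0,0,0,0],[0,0,0,0,0,0],[0,0,0,0,0,0],[0,0,0,0,0,0],[0,0,0,0,0,0]],
  ],
)

```text
time: 19.35
tool_pos: [385.0, 242.8, 304.4]
tcp_rot: [-180.0, -7.0, 91.4]
ft_force: [-0.1, -0.8, 0.2]
finger_gap: 85.4
grip_force: 0.0
```

```bash
python3 - <<'E'
from h import *
a=snap('top')
g=cv2.cvtColor(a['img'],cv2.COLOR_BGR2GRAY).astype(int)
d=abs(g-np.load('g1.npy'))[140:185,200:350]; print(d.max(),(d>10).sum())
g0=cv2.imread('pics/c7.png',0)
for v in (151,160): print(g[v,285:345].tolist())
E
```

```text
10 0
[92, 90, 93, 94, 92, 87, 88, 88, 91, 91, 94, 171, 248, 241, 232, 233, 233, 233, 228, 234, 242, 242, 227, 142, 48, 21, 22, 21, 22, 23, 14, 24, 35, 35, 36, 39, 38, 34, 31, 34, 35, 33, 35, 38, 42, 31, 23, 68, 162, 220, 223, 196, 70, 43, 101, 192, 235, 199, 88, 70]
[250, 250, 250, 250, 250, 250, 250, 250, 250, 250, 251, 249, 224, 132, 40, 31, 34, 32, 30, 33, 38, 32, 27, 33, 43, 31, 29, 29, 45, 82, 80, 71, 73, 88, 102, 67, 31, 65, 124, 128, 126, 123, 123, 111, 64, 24, 19, 25, 70, 122, 94, 82, 56, 19, 64, 165, 237, 211, 133, 77]
```

The trolley is now at rest with its edge (column ~337) right against the rubber. Handing in.

```bash
python3 -c "
from bench import r
print(r.hand_in())"
```

```text
the job is handed in; nothing more can be done
None
```

I put the trolley on the rail and pushed it past the catch, which snapped shut behind it. After I let go at about stand x +40 mm, it rolled by itself to the stop and rests there; the job is handed in, but no verdict was returned.

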